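# Set the gauge, then clamp the blank by four clicks and hold

### The job

Get the brass blank clamped in the bench fixture: first, with the lever still at rest, turn the round black knob until the yellow pointer lines up with the red marker. Then swing the lever with the upright red grip exactly four clicks from rest, counting the clicks you feel and never going on to a fifth, so that the jaw presses on the blank. The lever springs back if let go, so finish with the gripper still holding it at the fourth click, and leave everything else on the bench where it is.

Things in the scene. Friction and masses are not known exactly. Their poses are not given: they have to be found in the camera images.
- fixture: Flat aluminium clamping fixture bolted to the bench, plate 260 (x) x 405 (y) x 15 mm. Its origin is on the bench (z = 0); x away from the robot at yaw 0, y left. The plate reaches from x = -130 to 130 and y = -185 to 220 mm. Lever pivot at (20, -80), knob at (-55, 155), gauge pivot at (0, 155), jaw and blank near (65, 60). Only lever and knob are higher than 62 mm
- knob_grip (a point): Point on the vertical axis of the round black knob (40 mm diameter, from 48 to 83 mm above the bench, blue gear cover below it up to 45 mm), 70 mm above the bench. Turning the knob counter-clockwise seen from above swings the pointer counter-clockwise by one third of the angle. Friction about 0.08 N m; it stays where it is left
- zero_knob (a joint): Knob angle, rad, growing counter-clockwise seen from above, range -2 to 2; at 0 the pointer points along the fixture's +x
- gauge_pivot (a point): Axis of the pointer, 36 mm above the bench
- pointer_tip (a point): End of the flat yellow pointer, 80 mm from the gauge pivot, on the black gauge plate. It starts clockwise (seen from above) of the red marker, by 0.25 to 1 rad
- mark (a point): Point 80 mm from the gauge pivot where the tip of the pointer must stand: just inside the thin red nib of the red marker. The marker stays where it was set, somewhere on the arc
- lever: Ratchet lever; origin on its pivot axis, at fixture point (20, -80, 0) mm; axes parallel to the fixture's at rest. Turns counter-clockwise from above, at most 1.15 rad. Flat steel arm, 55 to 67 mm above the bench, points 165 degrees counter-clockwise from its x axis. A spring drives it back to rest: about 4 N at the grip at rest, 6 N at the end
- lever_grip (a point): Point on the axis of the lever's upright red grip (cylinder 24 mm diameter, 67 to 117 mm above the bench), 97 mm above the bench, 140 mm from the pivot. Pins on the hub ride over a sprung roller, one click each, every 0.17 rad: towards each click the push needed here rises to about 8 N, after it drops to about 3 N; pinching the grip hard adds about 3 N of rubbing to both
- click_block: Blue block with brass cap that holds the click roller, set 0 to 0.12 rad counter-clockwise round the lever's pivot (origin and z axis as the lever's; x axis parallel to the fixture's when set at 0). Click k comes when the lever's yaw is (k - 0.5) x 0.17 rad ahead of this block's yaw; the middle of the notch after it is at k x 0.17 rad
- jaw: Black rubber faced clamping jaw 60 x 10 x 34 mm, geared to the lever, moves towards the fixture's +y by 18 mm per rad of lever; its face is sprung and meets the blank at or just after the third click
- blank: Loose brass block 55 x 40 x 30 mm lying between jaw and fixed jaw; origin at the centre of its underside
- collar: Loose steel collar, 28 mm diameter, 14 mm high, on the right far corner of the plate: leave alone
- driver: Loose screwdriver with orange handle, 200 mm, left of the fixture: leave alone
- spanner: Loose steel spanner, 180 mm, right of the fixture: leave alone
- offcut: Loose wooden offcut 100 x 60 x 45 mm on the right: leave alone
- oil: Yellow oil bottle, 56 mm diameter, 150 mm high, left back: leave alone
- screw_tray: Blue divided tray 140 x 100 x 40 mm on the left: leave alone
- mallet: Hammer, 260 mm, on the right: leave alone

How it is judged:
By the outcome, as a careful person would: the job done as asked, in the order asked, and still so for the second after the job is handed in, while the arm keeps its last pose, push and grip.
It also fails if it takes over 69 s, if anything falls off the work surface, if the arm or the gripper's body presses on something with over 40 N, if the wrist force passes 120 N, or if a joint passes its speed limit or range.

### The arm

A 6-joint arm with a two-finger parallel gripper is mounted at the origin on the work surface. World frame = base frame: x ahead of the robot, y to its left, z up, the work surface at z = 0. Lengths are in m, angles in degrees, forces in N, time in s.
With the tool pointing down it reaches from about 0.25 to 0.725 m from the base axis. Payload 9.7 kg.
Tool frame: the origin (TCP) lies on the centre line of the jaws, within the pads' length; the fingertips stand tip_reach ahead of it and the grasp point (between the pads) lies 2 mm behind it (tip_reach is the distance from the TCP to the fingertips, in m); z points along the fingers, y is the direction in which the jaws open and shut (so a half turn about z gives the same grasp; the last joint's range is limited). The gripper opens to 85 mm and grips with 20 to 120 N. Pads are 22 mm wide; open, the fingers measure 114 mm over their backs; the gripper's body (76 mm by 85 mm) begins 54 mm behind the grasp point. The pads swing forward as they close: fully open they stand 13 mm farther back than shut.
Start: joints at [-68.526, 4.979, 10.078, 95.1, 0, 90], TCP at [0.201, -0.512, 0.248] pointing down, gripper open.
Joint ranges: [-179.16, 179.16], [-48.56, 103.87], [-65.8, 70.77], [-126.05, 130.52], [-82.76, 87.17], [-180, 180]. Speed limits (degrees/s): [127.2, 127.2, 147.25, 180, 180, 180].

### API

Orientations are given as [roll, pitch, yaw] about the fixed x, y, z axes, in that order (R = Rz(yaw) Ry(pitch) Rx(roll)).
In Python, from workcell import get_obs, camera, calibration, job_done, tip_reach gives the robot as it stands.
- The arm moves only by the tool apply_moves, never from a script. Its argument "rows" is a list of rows, each a list of 7 numbers: the shift along the world's x, y, z in mm, then the turn, a rotation vector about the world's x, y, z in degrees, then the closure, from 0 (fully open) to 1 (shut). A call has 1 to 20 rows; each row shifts and turns the commanded pose from where the row before left it; what a row does not reach is not made up. A row lasts 1/8 s, in which the tool goes at most 62.5 mm and 10.7 degrees, less where a joint would pass 70% of its speed; a pose out of reach is approached as far as the arm can. A call with a gripper value outside its range is refused whole. The fingers move at their own pace and stop on an object; "grip_force" is the grip in N (left out, the last holds). Time passes only in rows, so rows that do not move let the fingers close. It gives the time, the measured TCP pose, the force and the opening at its end, in the units of the state.
- get_obs(): the state, without advancing time (a new reading comes with each control period).
- camera(name): name is "scene" or "top"; returns the picture (480x640x3 uint8, red, green, blue); there is no depth.
- calibration(name): a dict with "intrinsics" (3x3 intrinsics, pixels), "dist" ([k1, k2, p1, p2, k3] as OpenCV has them; the pictures are not rectified), "T" (4x4, takes a point from camera to world coordinates). Camera axes: x right, y down, z forward; pixel columns grow to the right and rows downward; lengths in m; the calibration is good to about 2 mm. A picture is of the moment at which its call begins. calibration takes no time and is no camera call.
- job_done(): hands the job in, once; it reports no verdict.
The state is a dict: "time": time; "q": joint angles; "qd": joint speeds; "joint_efforts": joint torques, N m; "ee_pos": TCP position; "tcp_rot": TCP orientation; "wrist_force": force on the tool from outside, world axes, zero at the start; "torque": the same for the moment, N m; "opening": finger opening in m.
Only numpy, scipy, OpenCV 4.12 (cv2) and the standard library are available. Lean on these libraries where they do the work, as an engineer would, in place of code of your own. Each camera call takes 0.05 s, during which the arm holds its last target.

## Working session

There is one attempt and no reset: what is moved stays moved. The work goes in short steps, Python scripts to look and compute and a tool call to move; the robot and the scene stay as the last step left them, time stands still between calls to the robot, and variables do not carry over. Pictures are saved under pics/ and viewed, and the job is handed in when it is done.

Besides the shell and the picture viewer there is one more tool, called after "Emit:" in YAML: its name, and indented under it one key for each argument. apply_moves: Moves the arm, as the interface text tells. Its arguments: {"type":"object","properties":{"rows":{"type":"array","items":{"type":"array","items":{"type":"number"}}},"grip_force":{"type":"number"}},"required":["rows"]}

```bash
mkdir -p pics; ls; python3 - <<'E'
from workcell import *
import cv2
print(get_obs(), tip_reach)
for n in("scene","top"):
    c=calibration(n);print(n,c)
    cv2.imwrite(f"pics/{n}0.png",camera(n)[:,:,::-1])
E
```

```text
pics
{'time': 0.0, 'q': array([-6.85249880e+01,  5.01148034e+00,  1.00343463e+01,  9.50979545e+01,
        1.38429605e-03,  9.00007917e+01]), 'qd': array([ 0.18126023, -0.06877678,  0.00459754,  0.04351161,  0.02586568,
        0.00968636]), 'joint_efforts': array([-8.63697278e-04, -5.20384777e+01,  4.64807081e+01,  1.61949563e-02,
       -1.60132737e-05,  2.67001576e-05]), 'ee_pos': array([ 0.201287  , -0.51163341,  0.24757843]), 'tcp_rot': array([-1.79924911e+02, -1.38325727e-03,  2.14742184e+01]), 'wrist_force': array([ 0.17670739,  1.20985192, -0.84858679]), 'torque': array([0.03317618, 0.0206306 , 0.02080103]), 'opening': 0.08536259157096841} 0.017
scene {'intrinsics': array([[436.5911729 ,   0.        , 315.32283858],
       [  0.        , 436.5911729 , 245.8296944 ],
       [  0.        ,   0.        ,   1.        ]]), 'dist': array([-0.0551779,  0.       ,  0.       ,  0.       ,  0.       ]), 'T': array([[ 0.73055106,  0.58512771, -0.35202373,  1.02913328],
       [ 0.68284322, -0.62258103,  0.38225384, -0.48172036],
       [ 0.00450402, -0.51963297, -0.85437772,  1.18081973],
       [ 0.        ,  0.        ,  0.        ,  1.        ]])}
top {'intrinsics': array([[563.55048269,   0.        , 325.35584781],
       [  0.        , 563.55048269, 239.21938943],
       [  0.        ,   0.        ,   1.        ]]), 'dist': array([-0.14071695,  0.        ,  0.        ,  0.        ,  0.        ]), 'T': array([[ 0.01051432, -0.99457755,  0.10346468,  0.39253548],
       [-0.99991838, -0.0112087 , -0.00613217,  0.00527738],
       [ 0.00725862, -0.10339176, -0.99461422,  2.04069529],
       [ 0.        ,  0.        ,  0.        ,  1.        ]])}
```

View pics/scene0.png

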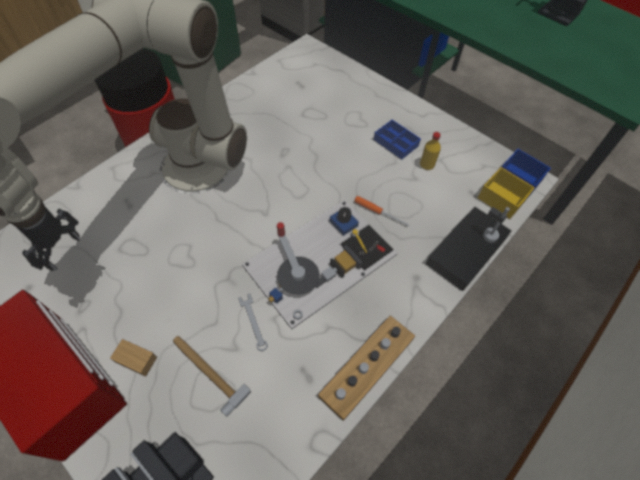

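View pics/top0.png

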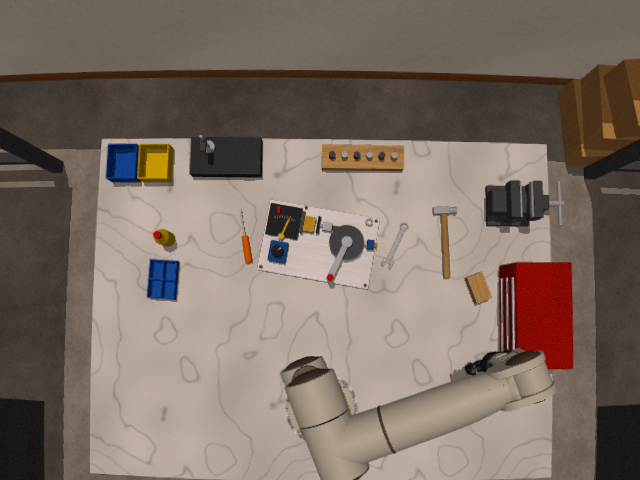

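```bash
python3 - <<'E'
import cv2
a=cv2.imread("pics/scene0.png")[130:330,200:440];cv2.imwrite("pics/sc_crop.png",cv2.resize(a,None,fx=3,fy=3,interpolation=cv2.INTER_CUBIC)[:600])
a=cv2.imread("pics/top0.png")[140:290,225:425];cv2.imwrite("pics/top_crop.png",cv2.resize(a,None,fx=4,fy=4,interpolation=cv2.INTER_CUBIC))
E
```

```text
(no output)
```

View pics/sc_crop.png

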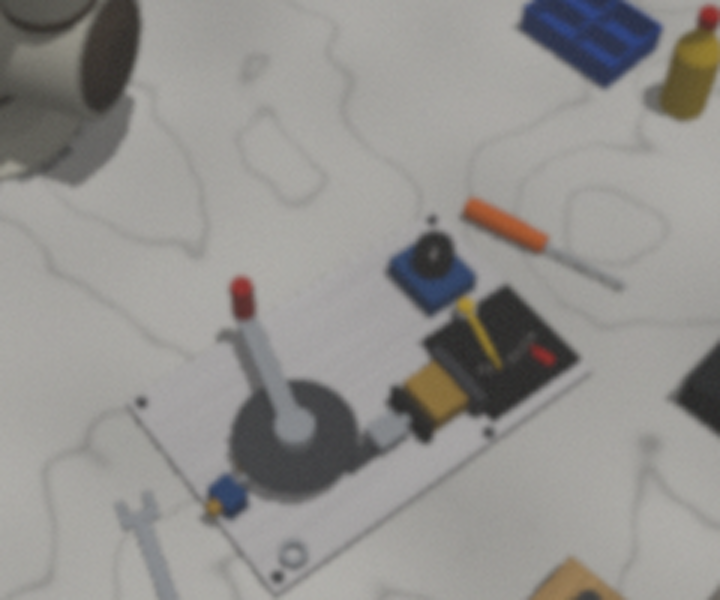

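View pics/top_crop.png

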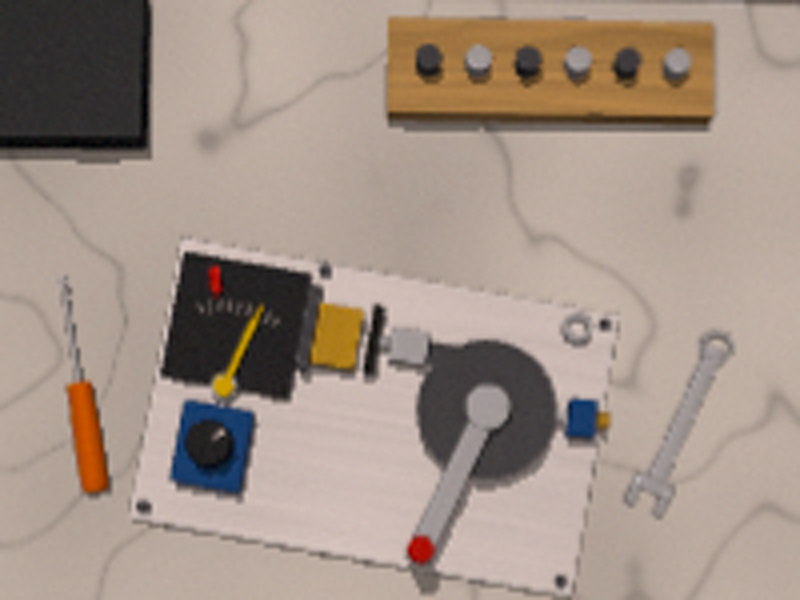

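The top view shows the knob near (277,251), gauge pivot (281,236), red marker (279,210), pointer tip (290,217), lever grip (330,277) and hub (347,242). Next I'll turn these into positions.

```bash
cat > h.py <<'E'
import numpy as np, cv2
from workcell import *
def ray(n,uv):
    c=calibration(n);p=cv2.undistortPoints(np.array(uv,float).reshape(-1,1,2),c["intrinsics"],c["dist"]).reshape(-1,2)
    d=np.c_[p,np.ones(len(p))]@c["T"][:3,:3].T
    return c["T"][:3,3],d
def onz(n,uv,z):
    o,d=ray(n,uv);return o+d*((z-o[2])/d[:,2])[:,None]
def proj(n,P):
    c=calibration(n);Ti=np.linalg.inv(c["T"]);rv=cv2.Rodrigues(Ti[:3,:3])[0]
    return cv2.projectPoints(np.array(P,float).reshape(-1,1,3),rv,Ti[:3,3],c["intrinsics"],c["dist"])[0].reshape(-1,2)
def masks(im):
    h=cv2.cvtColor(im,cv2.COLOR_RGB2HSV);H,S,V=[h[...,i].astype(int) for i in range(3)]
    return dict(red=((H<6)|(H>174))&(S>150)&(V>90), yel=(H>20)&(H<34)&(S>150)&(V>110), blue=(H>100)&(H<125)&(S>150),S=S,V=V,H=H)
def fix(org,yaw,p):
    c,s=np.cos(yaw),np.sin(yaw);p=np.atleast_2d(np.array(p,float))
    return np.c_[org[0]+c*p[:,0]-s*p[:,1],org[1]+s*p[:,0]+c*p[:,1],p[:,2]]
E
python3 - <<'E'
from h import *
im=cv2.imread("pics/top0.png")[:,:,::-1].copy();m=masks(im)
w=np.zeros(im.shape[:2],bool);w[190:300,255:385]=1
for k in("red","yel","blue"):
    n,l,st,ce=cv2.connectedComponentsWithStats((m[k]&w).astype(np.uint8))
    for i in range(1,n):
        if st[i,4]>5: print(k,st[i],ce[i])
# plate corners
pl=((m["S"]<45)&(m["V"]>185)&w)
crop=lambda p:np.array(p)/4-.375+np.array([225,140])
C=crop([[182,238],[133,520],[617,312],[575,597]])
W=onz("top",C,.015);print(W)
F=np.array([[130,220],[-130,220],[130,-185],[-130,-185]])/1000
# rigid fit
a=F-F.mean(0);b=W[:,:2]-W[:,:2].mean(0)
yaw=np.arctan2((a[:,0]*b[:,1]-a[:,1]*b[:,0]).sum(),(a*b).sum())
R=np.array([[np.cos(yaw),-np.sin(yaw)],[np.sin(yaw),np.cos(yaw)]]);org=W[:,:2].mean(0)-R@F.mean(0)
print("yaw",np.degrees(yaw),org, W[:,:2]-(F@R.T+org))
L=.14
pts={"pivot_hub":(.02,-.08,.067),"knobtop":(-.055,.155,.083),"gauge":(0,.155,.036),"griptop":(.02+L*np.cos(np.radians(165)),-.08+L*np.sin(np.radians(165)),.117)}
for k,v in pts.items():
    q=fix(org,yaw,v);print(k,q,[proj(n,q).round(1) for n in("top","scene")], ((proj("top",q)+.375-np.array([225,140]))*4).round())
E
```

```text
red [277 206   3   8  20] [278.15 209.2 ]
red [327 274   7   7  35] [329.82857143 277.        ]
yel [279 217  12  22  54] [283.74074074 228.88888889]
blue [268 241  20  22 234] [277.92307692 251.6025641 ]
blue [367 240   7   9  56] [369.73214286 243.96428571]
[[ 0.74794872  0.19569222  0.015     ]
 [ 0.49049443  0.23451514  0.015     ]
 [ 0.68439556 -0.20099019  0.015     ]
 [ 0.42578457 -0.16352921  0.015     ]]
yaw -8.94489794471931 [ 0.58443484 -0.00086518] [[ 0.0008883  -0.00055404]
 [ 0.00027197 -0.0021571 ]
 [ 0.00030637  0.00283807]
 [-0.00146665 -0.00012693]]
pivot_hub [[ 0.59175284 -0.08300194  0.067     ]] [array([[346.9, 241.2]]), array([[297.2, 271.7]])] [[489. 406.]]
knobtop [[0.55420383 0.16080141 0.083     ]] [array([[277.2, 250.7]]), array([[343.4, 211.1]])] [[210. 444.]]
gauge [[0.60853494 0.15224976 0.036     ]] [array([[280.9, 236.6]]), array([[353.7, 231.2]])] [[225. 388.]]
griptop [[ 0.46380178 -0.02618183  0.117     ]] [array([[330.7, 276.9]]), array([[279. , 224.9]])] [[424. 549.]]
```

```bash
cat > gauge.py <<'E'
from h import *
def gauge(N=8,verbose=True):
    org,yaw=np.array([0.58443,-0.00087]),np.radians(-8.945)
    out={}
    for n in("top","scene"):
        im=np.mean([camera(n).astype(float) for _ in range(N)],0)
        cv2.imwrite(f"pics/g_{n}.png",im[:,:,::-1])
        g0=fix(org,yaw,(0,.155,.036))
        u,v=np.meshgrid(np.arange(640),np.arange(480))
        uv=np.c_[u.ravel(),v.ravel()]
        Wp=onz(n,uv,.036).reshape(480,640,3)[...,:2]
        d=Wp-g0[0,:2]
        x=d[...,0]*np.cos(yaw)+d[...,1]*np.sin(yaw); y=-d[...,0]*np.sin(yaw)+d[...,1]*np.cos(yaw)
        r=np.hypot(x,y);a=np.arctan2(y,x)
        R,G,B=im[...,0],im[...,1],im[...,2]
        red=np.clip(R-np.maximum(G,B)-25,0,None)*((r>.065)&(r<.125)&(abs(a)<1.6))
        red=red*(G<0.6*R)
        yel=np.clip(np.minimum(R,G)-B-25,0,None)*((r<.1)&(abs(a)<1.4)&(G>0.6*R))
        # exclude blank (y<-.05 region)
        yel=yel*(y>-.055)*(x>-.02)
        head=yel*(r<.018);arm=yel*(r>.025)
        cen=lambda w:np.array([(w*x).sum(),(w*y).sum()])/w.sum()
        def ax(w):
            c=cen(w);X=np.stack([x-c[0],y-c[1]],-1);C=np.einsum('ij,ijk,ijl->kl',w,X,X)/w.sum()
            e,V=np.linalg.eigh(C);vv=V[:,1]*np.sign(V[0,1]);return np.arctan2(vv[1],vv[0]),np.sqrt(e)
        h=cen(head);c=cen(arm);m=cen(red)
        print(n,"head",h*1000,"arm",c*1000,"mark",m*1000,"r mark",np.hypot(*m)*1000)
        print("  pointer: axis %.3f from0 %.3f fromhead %.3f | mark from0 %.3f fromhead %.3f axis %.3f"%(ax(arm)[0],np.arctan2(c[1],c[0]),np.arctan2(*(c-h)[::-1]),np.arctan2(m[1],m[0]),np.arctan2(*(m-h)[::-1]),ax(red)[0]),ax(red)[1]*1000, "maxr yel",r[yel>40].max()*1000,"r red",r[red>40].min()*1000,r[red>40].max()*1000)
if __name__=="__main__": gauge()
E
python3 gauge.py
python3 - <<'E'
import cv2
a=cv2.imread("pics/g_scene.png")[190:270,310:400];cv2.imwrite("pics/gs.png",cv2.resize(a,None,fx=7,fy=7,interpolation=cv2.INTER_CUBIC))
a=cv2.imread("pics/g_top.png")[195:265,255:325];cv2.imwrite("pics/gt.png",cv2.resize(a,None,fx=8,fy=8,interpolation=cv2.INTER_CUBIC))
E
```

```text
top head [7.54208944 1.01289036] arm [ 48.3678812  -10.67123612] mark [95.38479532 26.23949794] r mark 98.92810737986655
  pointer: axis -0.273 from0 -0.217 fromhead -0.279 | mark from0 0.268 fromhead 0.280 axis 0.265 [2.7329766  7.18920916] maxr yel 77.99208127346508 r red 85.86913068083261 111.60849995969565
scene head [7.02774385 0.9890783 ] arm [ 47.79720401 -10.54729113] mark [97.75837376 25.10841178] r mark 100.93132310180141
  pointer: axis -0.275 from0 -0.217 fromhead -0.276 | mark from0 0.251 fromhead 0.260 axis 0.185 [3.63793489 6.63578683] maxr yel 40.31526013668932 r red 94.67053047322732 110.27998220779999[ WARN:0@9.281] global loadsave.cpp:1063 imwrite_ Unsupported depth image for selected encoder is fallbacked to CV_8U.
```

View pics/gs.png

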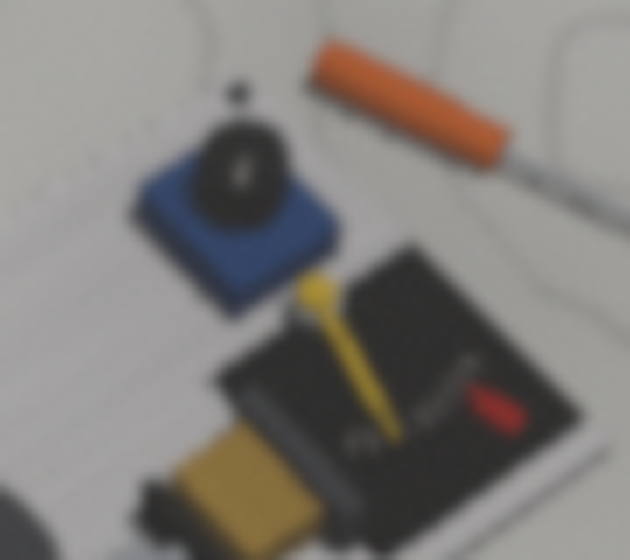

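View pics/gt.png

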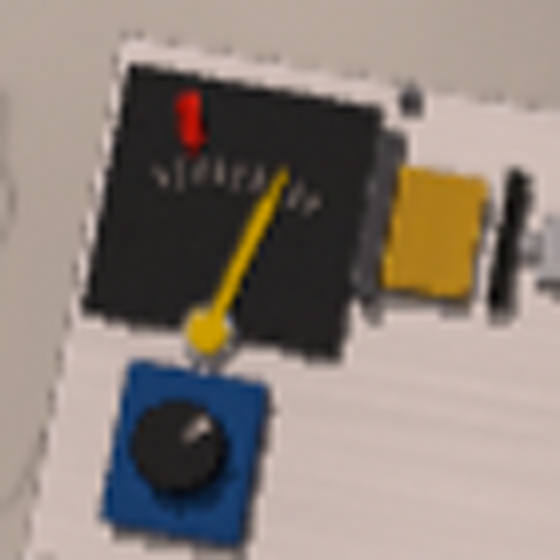

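Emit:
apply_moves:
  rows:
    - [22.1, 42.1, -5, 0, 0, -2.6, 0]
    - [22.1, 42.1, -5, 0, 0, -2.6, 0]
    - [22.1, 42.1, -5, 0, 0, -2.6, 0]
    - [22.1, 42.1, -5, 0, 0, -2.6, 0]
    - [22.1, 42.1, -5, 0, 0, -2.6, 0]
    - [22.1, 42.1, -5, 0, 0, -2.6, 0]
    - [22.1, 42.1, -5, 0, 0, -2.6, 0]
    - [22.1, 42.1, -5, 0, 0, -2.6, 0]
    - [22.1, 42.1, -5, 0, 0, -2.6, 0]
    - [22.1, 42.1, -5, 0, 0, -2.6, 0]
    - [22.1, 42.1, -5, 0, 0, -2.6, 0]
    - [22.1, 42.1, -5, 0, 0, -2.6, 0]
    - [22.1, 42.1, -5, 0, 0, -2.6, 0]
    - [22.1, 42.1, -5, 0, 0, -2.6, 0]
    - [22.1, 42.1, -5, 0, 0, -2.6, 0]
    - [22.1, 42.1, -5, 0, 0, -2.6, 0]
    - [0, 0, 0, 0, 0, 0, 0]
  grip_force: 40

```text
time: 3.02
ee_pos: [0.535, -0.0183, 0.1675]
tcp_rot: [-172.3, 0.3, -5.7]
wrist_force: [-0.3, 1.0, 0.9]
opening: 0.0856
```

```bash
python3 - <<'E'
from h import *
# block angle & fixture refine
org=np.array([.58443,-.00087]);yaw=np.radians(-8.945)
def loc(W):
    d=W[:,:2]-org;return np.c_[d[:,0]*np.cos(yaw)+d[:,1]*np.sin(yaw),-d[:,0]*np.sin(yaw)+d[:,1]*np.cos(yaw)]*1000
for z in(.03,.045): print("block",loc(onz("top",[[369.73,243.96]],z)))
print("cover",loc(onz("top",[[277.92,251.6]],.045)))
print("hub",loc(onz("top",[[225+488/4-.4,140+408/4-.4]],.075)))
print("gripred",onz("top",[[329.83,277]],.115),loc(onz("top",[[329.83,277]],.115)))
for n in("scene","top"): cv2.imwrite(f"pics/{n}1.png",camera(n)[:,:,::-1])
E
```

```text
block [[  27.6962556  -163.37707843]]
block [[  26.06836498 -162.33555269]]
cover [[-55.23913108 155.25614131]]
hub [[ 17.49804494 -78.79994115]]
gripred [[ 0.46335038 -0.02323382  0.115     ]] [[-116.12978689  -40.91805505]]
```

View pics/scene1.png

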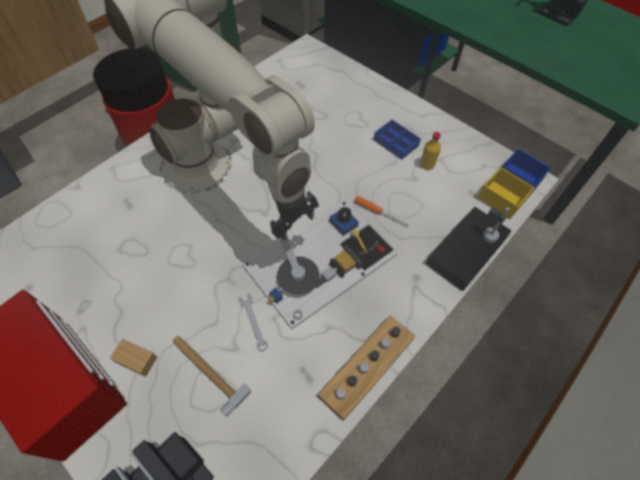

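The rows were clipped by the joint speed limits, so the arm stands at (0.535, -0.018), slightly tilted. I'll work out the rest of the move.

```bash
cat > todo.py <<'E'
import sys
from h import *
from scipy.spatial.transform import Rotation as R
x,y,z,w=map(float,sys.argv[1:5])
o=get_obs();c=R.from_euler("xyz",o["tcp_rot"],degrees=True);t=R.from_euler("xyz",[180,0,w],degrees=True)
print("t",o["time"],"pos",o["ee_pos"].round(4),"rot",o["tcp_rot"].round(2),"q",o["q"].round(1),"F",o["wrist_force"].round(1),"M",o["torque"].round(2),"open",round(o["opening"],4))
print("shift mm",((np.array([x,y,z])-o["ee_pos"])*1000).round(1),"rotvec",(t*c.inv()).as_rotvec(degrees=True).round(2))
E
python3 todo.py .554 .161 .12 -22
```

```text
t 3.125 pos [ 0.5343 -0.0185  0.1683] rot [-172.35    0.21   -5.76] q [ -5.8   2.   -2.1  86.1   7.7 179.9] F [-0.3 -0.4 -0.4] M [-0.11 -0.06  0.04] open 0.0855
shift mm [ 19.7 179.5 -48.3] rotvec [ -7.51   1.64 -16.2 ]
```

```bash
python3 todo.py .554 .161 .12 30
```

```text
t 3.125 pos [ 0.5343 -0.0185  0.1683] rot [-172.35    0.21   -5.76] q [ -5.8   2.   -2.1  86.1   7.7 179.9] F [-0.3 -0.4 -0.4] M [-0.11 -0.06  0.04] open 0.0855
shift mm [ 19.7 179.5 -48.3] rotvec [-7.56 -1.84 35.72]
```

Emit:
apply_moves:
  rows:
    - [2, 18, 0, -0.76, -0.18, 3.6, 0]
    - [2, 18, 0, -0.76, -0.18, 3.6, 0]
    - [2, 18, 0, -0.76, -0.18, 3.6, 0]
    - [2, 18, 0, -0.76, -0.18, 3.6, 0]
    - [2, 18, -5, -0.76, -0.18, 3.6, 0]
    - [2, 18, -5, -0.76, -0.18, 3.6, 0]
    - [2, 18, -10, -0.76, -0.18, 3.6, 0]
    - [2, 18, -10, -0.76, -0.18, 3.6, 0]
    - [2, 18, -10, -0.76, -0.18, 3.6, 0]
    - [2, 18, -10, -0.76, -0.18, 3.6, 0]
    - [0, 0, 0, 0, 0, 0, 0]

```text
time: 4.5
ee_pos: [0.5543, 0.1629, 0.117]
tcp_rot: [-180.0, 0.1, 30.5]
wrist_force: [0.5, -0.0, 0.3]
opening: 0.0857
```

```bash
python3 todo.py .554 .161 .070 30; python3 - <<'E'
from h import *
for n in("scene","top"):
    cv2.imwrite(f"pics/{n}2.png",cv2.resize(camera(n)[170:290,230:400,::-1],None,fx=4,fy=4,interpolation=cv2.INTER_CUBIC))
E
```

```text
t 4.5 pos [0.5543 0.1629 0.117 ] rot [-1.7998e+02  1.4000e-01  3.0470e+01] q [ 16.4   8.3  -0.8  81.   -0.  165.9] F [ 0.5 -0.   0.3] M [-0.05  0.01 -0.05] open 0.0857
shift mm [ -0.3  -1.9 -47. ] rotvec [ 0.05 -0.13 -0.47]
```

View pics/scene2.png

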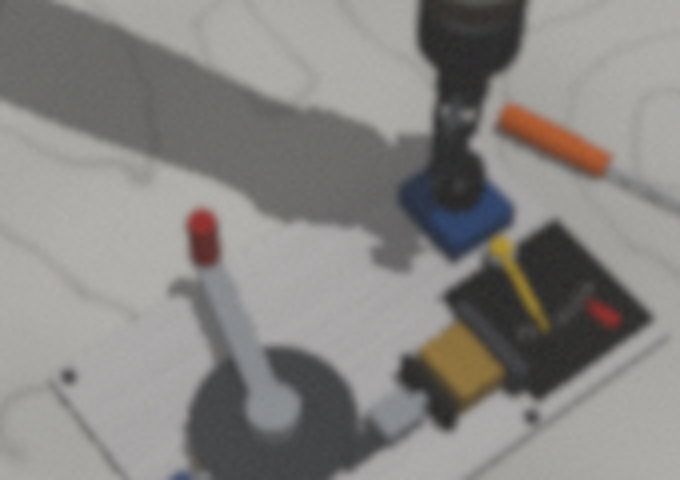

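The gripper hangs over the knob with the lever untouched, so I'll descend and close.

Emit:
apply_moves:
  rows:
    - [0, -1, -16, 0, 0, 0, 0]
    - [0, 0, -16, 0, 0, 0, 0]
    - [0, 0, -15, 0, 0, 0, 0]
    - [0, 0, 0, 0, 0, 0, 0.3]
    - [0, 0, 0, 0, 0, 0, 0.5]
    - [0, 0, 0, 0, 0, 0, 0.7]
    - [0, 0, 0, 0, 0, 0, 1]
    - [0, 0, 0, 0, 0, 0, 1]
    - [0, 0, 0, 0, 0, 0, 1]
  grip_force: 30

```text
time: 5.72
ee_pos: [0.5555, 0.1601, 0.0723]
tcp_rot: [179.9, -0.0, 30.3]
wrist_force: [1.8, -5.1, 1.7]
opening: 0.0388
```

```bash
python3 todo.py .554 .161 .070 30
```

```text
t 5.725 pos [0.5555 0.1601 0.0723] rot [ 1.7991e+02 -4.0000e-02  3.0250e+01] q [ 1.610e+01  9.000e+00 -5.000e+00  7.600e+01 -1.000e-01  1.659e+02] F [ 1.8 -5.1  1.7] M [-0.94 -0.23 -0.01] open 0.0388
shift mm [-1.5  0.9 -2.3] rotvec [ 0.06  0.08 -0.25]
```

Emit:
apply_moves:
  rows:
    - [1, -2, 0, 0, 0, 0, 1]
    - [0, 0, 0, 0, 0, 7, 1]
    - [0, 0, 0, 0, 0, 7, 1]
    - [0, 0, 0, 0, 0, 7, 1]
    - [0, 0, 0, 0, 0, 7, 1]
    - [0, 0, 0, 0, 0, 7, 1]
    - [0, 0, 0, 0, 0, 7, 1]
    - [0, 0, 0, 0, 0, 7, 1]
    - [0, 0, 0, 0, 0, 7, 1]
    - [0, 0, 0, 0, 0, 7, 1]
    - [0, 0, 0, 0, 0, 7, 1]
    - [0, 0, 0, 0, 0, 0, 1]
    - [0, 0, 0, 0, 0, 0, 1]

```text
time: 7.35
ee_pos: [0.5592, 0.1582, 0.0724]
tcp_rot: [179.6, 0.1, 100.2]
wrist_force: [17.0, -4.2, -4.0]
opening: 0.0389
```

```bash
python3 todo.py .554 .161 .070 30; python3 gauge.py 2>/dev/null; python3 - <<'E'
import cv2
a=cv2.imread("pics/g_scene.png")[190:270,310:400];cv2.imwrite("pics/gs2.png",cv2.resize(a,None,fx=7,fy=7,interpolation=cv2.INTER_CUBIC))
a=cv2.imread("pics/g_top.png")[195:265,255:325];cv2.imwrite("pics/gt2.png",cv2.resize(a,None,fx=8,fy=8,interpolation=cv2.INTER_CUBIC))
E
```

```text
t 7.35 pos [0.5592 0.1582 0.0724] rot [1.7960e+02 1.4000e-01 1.0023e+02] q [15.9  9.1 -4.9 75.6 -0.2 95.6] F [17.  -4.2 -4. ] M [-0.83 -3.01 -0.03] open 0.0389
shift mm [-5.2  2.8 -2.4] rotvec [  0.32   0.32 -70.23]
top head [nan nan] arm [68.39549568 11.01565156] mark [95.3796501  26.24080351] r mark 98.92349276596237
  pointer: axis 0.262 from0 0.160 fromhead nan | mark from0 0.268 fromhead nan axis 0.267 [2.7319864  7.19153695] maxr yel 78.27647791152035 r red 85.86913068083261 111.60849995969565
scene head [7.33803458 2.34980661] arm [47.99750304  8.11277942] mark [97.71653411 25.0774339 ] r mark 100.88309436952859
  pointer: axis 0.135 from0 0.167 fromhead 0.141 | mark from0 0.251 fromhead 0.246 axis 0.185 [3.67198918 6.68734163] maxr yel 58.066180378643416 r red 92.254378878328 110.27998220779999
```

View pics/gs2.png

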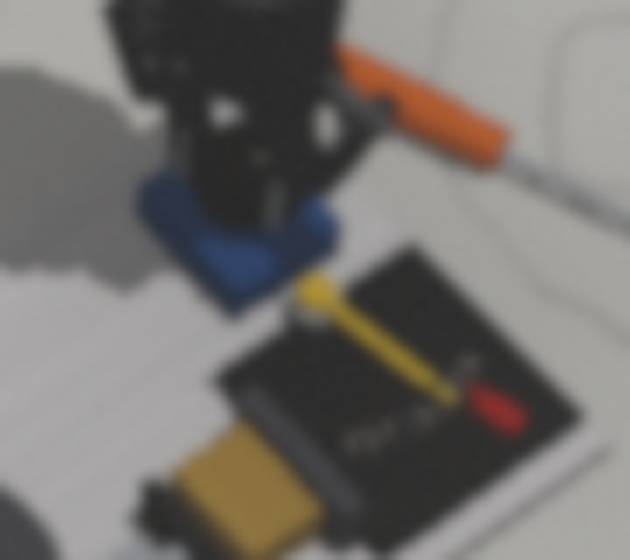

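View pics/gt2.png

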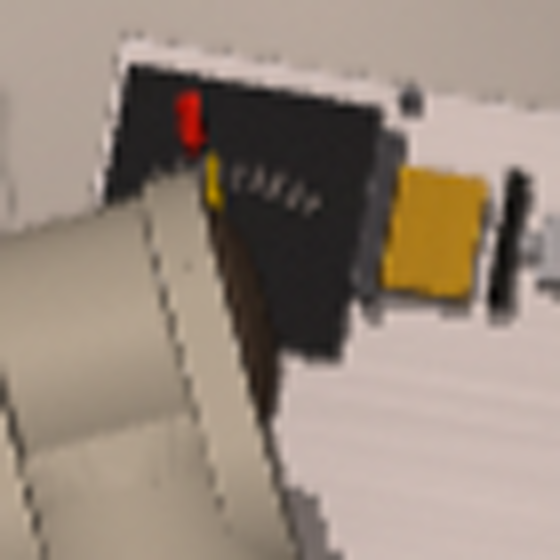

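Emit:
apply_moves:
  rows:
    - [1.5, 1.5, 0, 0, 0, 0, 1]
    - [1.5, 1.5, 0, 0, 0, 0, 1]
    - [0, 0, 0, 0, 0, 5, 1]
    - [0, 0, 0, 0, 0, 5, 1]
    - [0, 0, 0, 0, 0, 5, 1]
    - [0, 0, 0, 0, 0, 5, 1]
    - [0, 0, 0, 0, 0, 0, 1]
    - [0, 0, 0, 0, 0, 0, 1]

```text
time: 9.15
ee_pos: [0.5607, 0.1589, 0.0723]
tcp_rot: [179.9, 0.4, 120.2]
wrist_force: [8.0, -16.9, 2.8]
opening: 0.0388
```

```bash
python3 todo.py .558 .162 .070 120; python3 gauge.py 2>/dev/null; python3 - <<'E'
import cv2
a=cv2.imread("pics/g_scene.png")[190:270,310:400];cv2.imwrite("pics/gs3.png",cv2.resize(a,None,fx=7,fy=7,interpolation=cv2.INTER_CUBIC))
a=cv2.imread("pics/g_top.png")[195:265,255:325];cv2.imwrite("pics/gt3.png",cv2.resize(a,None,fx=8,fy=8,interpolation=cv2.INTER_CUBIC))
E
```

```text
t 9.15 pos [0.5607 0.1589 0.0723] rot [179.93   0.4  120.15] q [16.   9.5 -4.4 75.9 -0.4 75.8] F [  8.  -16.9   2.8] M [-3.29 -1.42  0.07] open 0.0388
shift mm [-2.7  3.1 -2.3] rotvec [ 0.31  0.26 -0.15]
top head [nan nan] arm [75.40031066 20.36760878] mark [95.57698285 26.29608747] r mark 99.12842108908742
  pointer: axis 0.185 from0 0.264 fromhead nan | mark from0 0.268 fromhead nan axis 0.268 [2.74967043 6.99049433] maxr yel 78.62498852644484 r red 85.86913068083261 111.60849995969565
scene head [7.04052257 2.44641348] arm [46.77288001 13.21737927] mark [97.86920069 25.09775185] r mark 101.03602125385994
  pointer: axis 0.252 from0 0.275 fromhead 0.265 | mark from0 0.251 fromhead 0.244 axis 0.190 [3.69656439 6.5325309 ] maxr yel 56.199453242550604 r red 92.254378878328 110.27998220779999
```

View pics/gs3.png

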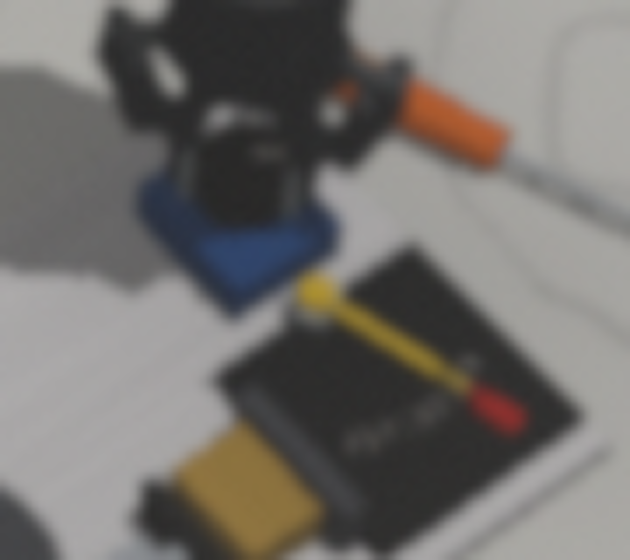

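View pics/gt3.png

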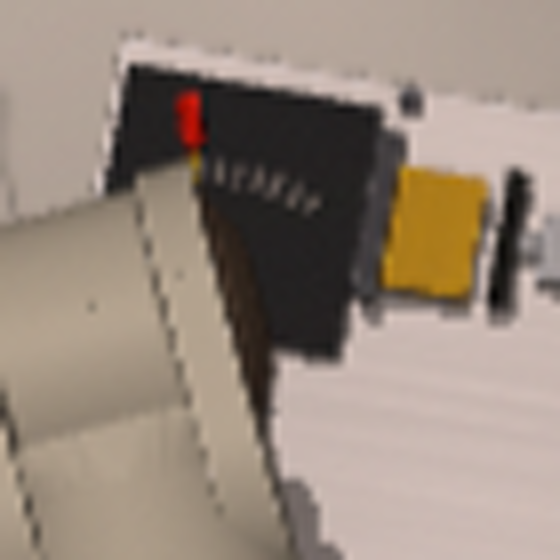

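The pointer tip now meets the nib in both views. I'll relieve the side load, open, lift clear and check again.

Emit:
apply_moves:
  rows:
    - [1.2, -1.2, 0, 0, 0, 0, 1]
    - [1.2, -1.2, 0, 0, 0, 0, 1]
    - [0, 0, 0, 0, 0, 0, 1]
    - [0, 0, 0, 0, 0, 0, 0.5]
    - [0, 0, 0, 0, 0, 0, 0]
    - [0, 0, 0, 0, 0, 0, 0]
    - [0, 0, 0, 0, 0, 0, 0]
    - [0, 0, 20, 0, 0, 0, 0]
    - [0, 0, 30, 0, 0, 0, 0]
    - [-25, -10, 35, 0, 0, 0, 0]
    - [-40, -30, 15, 0, 0, 2, 0]
    - [-40, -40, 0, 0, 0, 4, 0]
    - [0, -40, 0, 0, 0, 5, 0]
    - [0, -40, 0, 0, 0, 5, 0]
    - [0, -30, 0, 0, 0, 5, 0]
    - [0, 0, 0, 0, 0, 5, 0]

```text
time: 11.95
ee_pos: [0.4561, -0.0325, 0.1714]
tcp_rot: [-180.0, 0.1, 146.3]
wrist_force: [0.4, 0.7, 0.2]
opening: 0.0859
```

```bash
python3 todo.py .463 -.023 .15 156; python3 gauge.py 2>/dev/null; python3 - <<'E'
import cv2
a=cv2.imread("pics/g_scene.png")[190:270,310:400];cv2.imwrite("pics/gs4.png",cv2.resize(a,None,fx=7,fy=7,interpolation=cv2.INTER_CUBIC))
a=cv2.imread("pics/g_top.png")[195:265,255:325];cv2.imwrite("pics/gt4.png",cv2.resize(a,None,fx=8,fy=8,interpolation=cv2.INTER_CUBIC))
a=cv2.imread("pics/g_top.png")[180:300,250:400];cv2.imwrite("pics/gt4b.png",cv2.resize(a,None,fx=5,fy=5,interpolation=cv2.INTER_CUBIC))
E
```

```text
t 11.95 pos [ 0.4561 -0.0325  0.1714] rot [-1.7999e+02  6.0000e-02  1.4630e+02] q [ -4.1  -8.6 -11.7  86.9  -0.   29.6] F [0.4 0.7 0.2] M [ 0.04 -0.01 -0.  ] open 0.0859
shift mm [  6.9   9.5 -21.4] rotvec [0.03 0.04 9.7 ]
top head [7.42357461 2.60294972] arm [48.63214647 14.15596268] mark [95.56085014 26.31067821] r mark 99.11673858213037
  pointer: axis 0.240 from0 0.283 fromhead 0.273 | mark from0 0.269 fromhead 0.263 axis 0.266 [2.75086588 7.0073401 ] maxr yel 78.62498852644484 r red 85.86913068083261 111.60849995969565
scene head [6.97738959 2.43113178] arm [46.78849197 13.2220915 ] mark [97.91889319 25.16279342] r mark 101.10032549790417
  pointer: axis 0.253 from0 0.275 fromhead 0.265 | mark from0 0.252 fromhead 0.245 axis 0.181 [3.64349598 6.50361117] maxr yel 9.562746215385756 r red 92.254378878328 110.27998220779999
```

View pics/gs4.png

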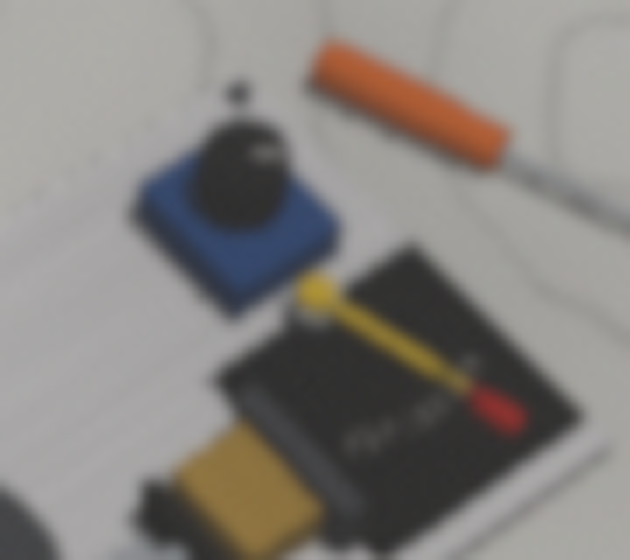

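View pics/gt4.png

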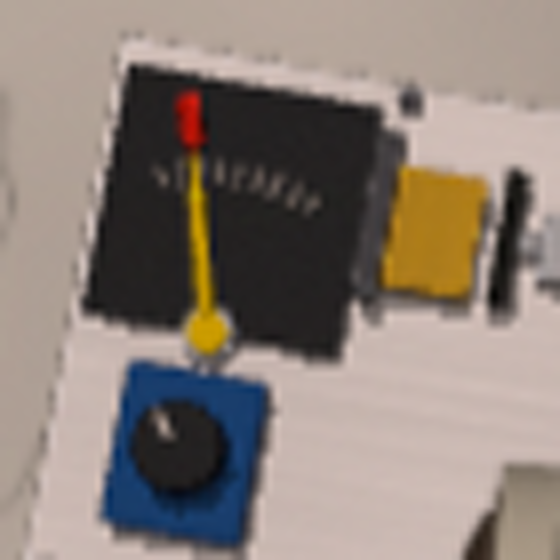

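View pics/gt4b.png

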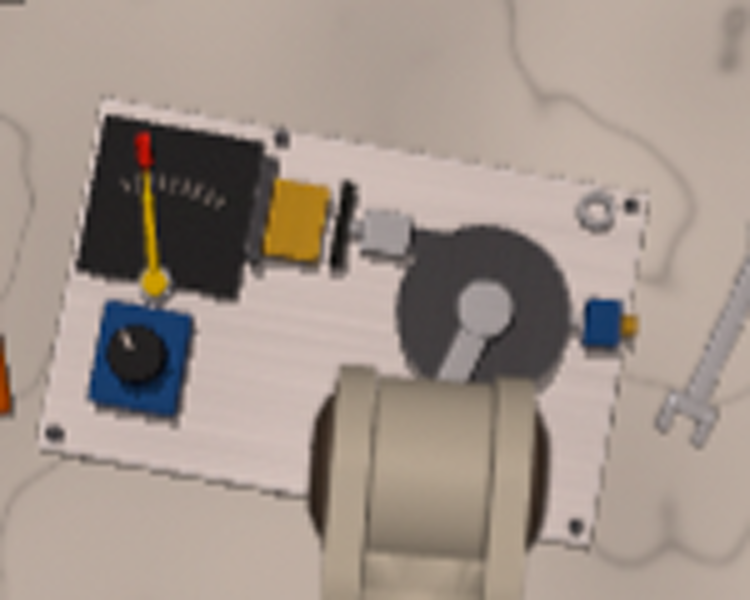

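Pointer and marker line up in both views: about 0.26 against 0.257 rad from the top view, and 0.252 against 0.24 from the scene view. Next comes the lever grip.

Emit:
apply_moves:
  rows:
    - [5, 5, 0, 0, 0, 5, 0]
    - [4, 4.5, 0, 0, 0, 4.7, 0]
    - [0, 0, 0, 0, 0, 0, 0]
    - [0, 0, -15, 0, 0, 0, 0]
    - [0, 0, -20, 0, 0, 0, 0]
    - [0, 0, -20, 0, 0, 0, 0]
    - [0, 0, -18, 0, 0, 0, 0]
    - [0, 0, 0, 0, 0, 0, 0]

```text
time: 13.75
ee_pos: [0.4641, -0.0214, 0.0966]
tcp_rot: [-179.9, -0.1, 155.9]
wrist_force: [-0.1, 0.2, 0.4]
opening: 0.0851
```

```bash
python3 todo.py .467 -.022 .097 156; python3 - <<'E'
from h import *
cv2.imwrite("pics/scene5.png",cv2.resize(camera("scene")[170:290,230:400,::-1],None,fx=4,fy=4,interpolation=cv2.INTER_CUBIC))
E
```

```text
t 13.75 pos [ 0.4641 -0.0214  0.0966] rot [-1.7993e+02 -1.1000e-01  1.5594e+02] q [ -2.6  -6.8 -18.4  78.6  -0.   21.4] F [-0.1  0.2  0.4] M [ 0.05  0.   -0.01] open 0.0851
shift mm [ 2.9 -0.6  0.4] rotvec [ 0.02 -0.13  0.06]
```

View pics/scene5.png

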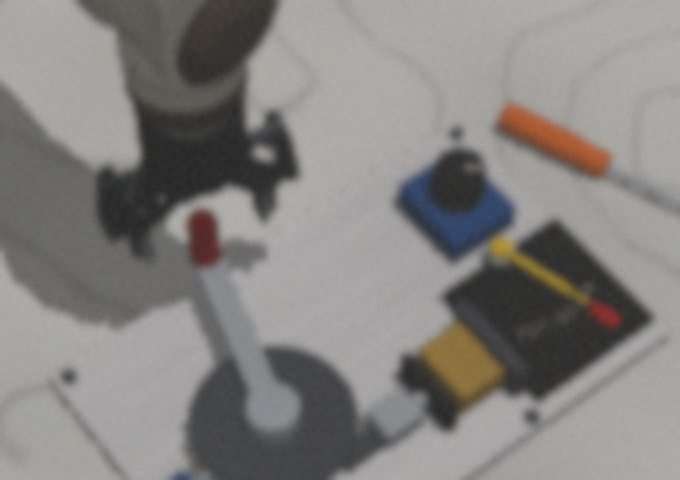

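The red grip stands between the open fingers, so I'll close gently.

Emit:
apply_moves:
  rows:
    - [2, -0.5, 0, 0, 0, 0, 0.3]
    - [0, 0, 0, 0, 0, 0, 0.5]
    - [0, 0, 0, 0, 0, 0, 0.7]
    - [0, 0, 0, 0, 0, 0, 0.9]
    - [0, 0, 0, 0, 0, 0, 1]
    - [0, 0, 0, 0, 0, 0, 1]
    - [0, 0, 0, 0, 0, 0, 1]
  grip_force: 25

```text
time: 14.68
ee_pos: [0.4665, -0.0237, 0.0989]
tcp_rot: [-179.7, 0.1, 155.9]
wrist_force: [-6.9, -13.4, 6.1]
opening: 0.0231
```

```bash
python3 todo.py .467 -.022 .097 156
```

```text
t 14.675 pos [ 0.4665 -0.0237  0.0989] rot [-1.7973e+02  8.0000e-02  1.5589e+02] q [ -2.8  -6.6 -17.9  78.7  -0.3  21.4] F [ -6.9 -13.4   6.1] M [-2.41  1.31 -0.02] open 0.0231
shift mm [ 0.5  1.7 -1.9] rotvec [ 0.28 -0.03  0.11]
```

```bash
cat > lev.py <<'E'
from h import *
PV=np.array([.4665,-.0237])-.14*np.array([np.cos(np.radians(156.06)),np.sin(np.radians(156.06))])
def P(t): a=np.radians(156.06)+t; return PV+.14*np.array([np.cos(a),np.sin(a)])
def st():
    o=get_obs();p=o["ee_pos"][:2]-PV;a=np.arctan2(p[1],p[0])%(2*np.pi);th=a-np.radians(156.06)
    t=np.array([-np.sin(a),np.cos(a)]);r=np.array([np.cos(a),np.sin(a)])
    print("t %.2f theta %.3f r %.1f push %.1f radialF %.1f Fz %.1f yaw-th %.1f z %.4f open %.4f"%(o["time"],th,np.hypot(*p)*1e3,-o["wrist_force"][:2]@t,o["wrist_force"][:2]@r,o["wrist_force"][2],(o["tcp_rot"][2]-155.9-np.degrees(th)+180)%360-180,o["ee_pos"][2],o["opening"]))
    return th
if __name__=="__main__": st()
E
python3 - <<'E'
from lev import *
print(PV); st()
for k in range(0,43): print("%.2f"%(k*.02),(P(k*.02)*1000).round(1),((P((k+1)*.02)-P(k*.02))*1000).round(2),end=" | " if k%3 else "\n")
E
```

```text
[ 0.59445592 -0.08050917]
t 14.68 theta 0.000 r 140.0 push -15.1 radialF 0.8 Fz 6.1 yaw-th -0.0 z 0.0989 open 0.0231
0.00 [466.5 -23.7] [-1.11 -2.57]
0.02 [465.4 -26.3] [-1.06 -2.59] | 0.04 [464.3 -28.9] [-1.01 -2.61] | 0.06 [463.3 -31.5] [-0.95 -2.63]
0.08 [462.4 -34.1] [-0.9  -2.65] | 0.10 [461.5 -36.8] [-0.85 -2.67] | 0.12 [460.6 -39.4] [-0.79 -2.68]
0.14 [459.8 -42.1] [-0.74 -2.7 ] | 0.16 [459.1 -44.8] [-0.69 -2.71] | 0.18 [458.4 -47.5] [-0.63 -2.73]
0.20 [457.8 -50.3] [-0.58 -2.74] | 0.22 [457.2 -53. ] [-0.52 -2.75] | 0.24 [456.7 -55.7] [-0.47 -2.76]
0.26 [456.2 -58.5] [-0.41 -2.77] | 0.28 [455.8 -61.3] [-0.36 -2.78] | 0.30 [455.4 -64.1] [-0.3  -2.78]
0.32 [455.1 -66.8] [-0.25 -2.79] | 0.34 [454.9 -69.6] [-0.19 -2.79] | 0.36 [454.7 -72.4] [-0.13 -2.8 ]
0.38 [454.6 -75.2] [-0.08 -2.8 ] | 0.40 [454.5 -78. ] [-0.02 -2.8 ] | 0.42 [454.5 -80.8] [ 0.03 -2.8 ]
0.44 [454.5 -83.6] [ 0.09 -2.8 ] | 0.46 [454.6 -86.4] [ 0.15 -2.8 ] | 0.48 [454.7 -89.2] [ 0.2  -2.79]
0.50 [454.9 -92. ] [ 0.26 -2.79] | 0.52 [455.2 -94.8] [ 0.31 -2.78] | 0.54 [455.5 -97.6] [ 0.37 -2.78]
0.56 [ 455.9 -100.3] [ 0.42 -2.77] | 0.58 [ 456.3 -103.1] [ 0.48 -2.76] | 0.60 [ 456.8 -105.9] [ 0.53 -2.75]
0.62 [ 457.3 -108.6] [ 0.59 -2.74] | 0.64 [ 457.9 -111.4] [ 0.64 -2.72] | 0.66 [ 458.5 -114.1] [ 0.7  -2.71]
0.68 [ 459.2 -116.8] [ 0.75 -2.7 ] | 0.70 [ 460.  -119.5] [ 0.81 -2.68] | 0.72 [ 460.8 -122.2] [ 0.86 -2.66]
0.74 [ 461.7 -124.8] [ 0.91 -2.65] | 0.76 [ 462.6 -127.5] [ 0.97 -2.63] | 0.78 [ 463.5 -130.1] [ 1.02 -2.61]
0.80 [ 464.6 -132.7] [ 1.07 -2.59] | 0.82 [ 465.6 -135.3] [ 1.12 -2.57] | 0.84 [ 466.7 -137.9] [ 1.17 -2.54]
```

Emit:
apply_moves:
  rows:
    - [0.4, -1.8, 0, 0, 0, 0, 1]
    - [-1.1, -2.6, 0, 0, 0, 1.15, 1]
    - [-1.1, -2.6, 0, 0, 0, 1.15, 1]
    - [-1.0, -2.6, 0, 0, 0, 1.15, 1]
    - [0, 0, 0, 0, 0, 0, 1]

```text
time: 15.3
ee_pos: [0.4636, -0.0308, 0.099]
tcp_rot: [179.9, -0.0, 159.5]
wrist_force: [-8.0, 5.4, 8.2]
opening: 0.0231
```

```bash
python3 lev.py
```

```text
t 15.30 theta 0.055 r 140.0 push 2.2 radialF 9.4 Fz 8.2 yaw-th 0.4 z 0.0990 open 0.0231
```

Emit:
apply_moves:
  rows:
    - [-1.0, -2.6, 0, 0, 0, 1.15, 1]
    - [0, 0, 0, 0, 0, 0, 1]

```text
time: 15.55
ee_pos: [0.4626, -0.0334, 0.099]
tcp_rot: [179.9, -0.1, 160.6]
wrist_force: [-7.1, 4.7, 7.8]
opening: 0.0234
```

```bash
python3 lev.py
```

```text
t 15.55 theta 0.075 r 140.0 push 2.1 radialF 8.3 Fz 7.8 yaw-th 0.4 z 0.0990 open 0.0234
```

Emit:
apply_moves:
  rows:
    - [-0.9, -2.6, 0, 0, 0, 1.15, 1]
    - [0, 0, 0, 0, 0, 0, 1]

```text
time: 15.8
ee_pos: [0.4616, -0.036, 0.0989]
tcp_rot: [180.0, -0.1, 161.8]
wrist_force: [-7.9, 5.7, 8.7]
opening: 0.0234
```

```bash
python3 lev.py
```

```text
t 15.80 theta 0.095 r 140.1 push 2.9 radialF 9.3 Fz 8.7 yaw-th 0.4 z 0.0989 open 0.0234
```

Emit:
apply_moves:
  rows:
    - [-0.8, -2.7, 0, 0, 0, 1.15, 1]
    - [0, 0, 0, 0, 0, 0, 1]

```text
time: 16.05
ee_pos: [0.461, -0.0382, 0.0989]
tcp_rot: [179.9, -0.1, 162.9]
wrist_force: [-6.6, 9.0, 7.3]
opening: 0.0233
```

```bash
python3 lev.py
```

```text
t 16.05 theta 0.111 r 140.0 push 6.6 radialF 9.0 Fz 7.3 yaw-th 0.7 z 0.0989 open 0.0233
```

Emit:
apply_moves:
  rows:
    - [-0.8, -2.7, 0, 0, 0, 1.15, 1]
    - [0, 0, 0, 0, 0, 0, 1]

```text
time: 16.3
ee_pos: [0.4602, -0.0407, 0.0989]
tcp_rot: [179.9, -0.1, 164.1]
wrist_force: [-6.4, 8.9, 7.6]
opening: 0.0233
```

```bash
python3 lev.py
```

```text
t 16.30 theta 0.130 r 140.0 push 6.7 radialF 8.7 Fz 7.6 yaw-th 0.8 z 0.0989 open 0.0233
```

Emit:
apply_moves:
  rows:
    - [-0.4, -1.3, 0, 0, 0, 0.57, 1]
    - [0, 0, 0, 0, 0, 0, 1]

```text
time: 16.55
ee_pos: [0.4598, -0.042, 0.099]
tcp_rot: [179.9, -0.1, 164.7]
wrist_force: [-5.1, 8.4, 7.3]
opening: 0.023
```

```bash
python3 lev.py
```

```text
t 16.55 theta 0.139 r 140.1 push 6.6 radialF 7.2 Fz 7.3 yaw-th 0.8 z 0.0990 open 0.0230
```

Emit:
apply_moves:
  rows:
    - [-0.4, -1.3, 0, 0, 0, 0.57, 1]
    - [0, 0, 0, 0, 0, 0, 1]

```text
time: 16.8
ee_pos: [0.4594, -0.0433, 0.0989]
tcp_rot: [179.9, -0.1, 165.2]
wrist_force: [-5.5, 9.4, 8.1]
opening: 0.0234
```

```bash
python3 lev.py
```

```text
t 16.80 theta 0.149 r 140.1 push 7.6 radialF 7.8 Fz 8.1 yaw-th 0.8 z 0.0989 open 0.0234
```

Emit:
apply_moves:
  rows:
    - [-0.3, -1.4, 0, 0, 0, 0.57, 1]
    - [0, 0, 0, 0, 0, 0, 1]

```text
time: 17.05
ee_pos: [0.459, -0.0447, 0.0989]
tcp_rot: [179.9, -0.1, 165.8]
wrist_force: [-6.8, 9.7, 8.3]
opening: 0.0233
```

```bash
python3 lev.py
```

```text
t 17.05 theta 0.160 r 140.1 push 7.6 radialF 9.1 Fz 8.3 yaw-th 0.7 z 0.0989 open 0.0233
```

Emit:
apply_moves:
  rows:
    - [-0.3, -1.4, 0, 0, 0, 0.57, 1]
    - [0, 0, 0, 0, 0, 0, 1]

```text
time: 17.3
ee_pos: [0.4586, -0.0462, 0.0989]
tcp_rot: [179.9, -0.1, 166.4]
wrist_force: [-7.6, 8.0, 8.3]
opening: 0.0231
```

```bash
python3 lev.py
```

```text
t 17.30 theta 0.171 r 140.1 push 5.9 radialF 9.3 Fz 8.3 yaw-th 0.7 z 0.0989 open 0.0231
```

Emit:
apply_moves:
  rows:
    - [-0.3, -1.4, 0, 0, 0, 0.57, 1]
    - [0, 0, 0, 0, 0, 0, 1]

```text
time: 17.55
ee_pos: [0.4582, -0.0477, 0.0989]
tcp_rot: [179.9, -0.1, 166.9]
wrist_force: [-7.3, 8.5, 8.0]
opening: 0.0233
```

```bash
python3 lev.py
```

```text
t 17.55 theta 0.181 r 140.1 push 6.6 radialF 9.1 Fz 8.0 yaw-th 0.6 z 0.0989 open 0.0233
```

Emit:
apply_moves:
  rows:
    - [-0.3, -1.4, 0, 0, 0, 0.57, 1]
    - [0, 0, 0, 0, 0, 0, 1]

```text
time: 17.8
ee_pos: [0.4579, -0.0491, 0.0989]
tcp_rot: [179.9, -0.1, 167.5]
wrist_force: [-8.0, 7.5, 9.0]
opening: 0.0231
```

```bash
python3 lev.py
```

```text
t 17.80 theta 0.192 r 140.1 push 5.5 radialF 9.5 Fz 9.0 yaw-th 0.6 z 0.0989 open 0.0231
```

Emit:
apply_moves:
  rows:
    - [-0.3, -1.4, 0, 0, 0, 0.57, 1]
    - [0, 0, 0, 0, 0, 0, 1]

```text
time: 18.05
ee_pos: [0.4575, -0.0506, 0.0989]
tcp_rot: [179.9, -0.1, 168.1]
wrist_force: [-8.4, 7.3, 7.9]
opening: 0.0234
```

```bash
python3 lev.py
```

```text
t 18.05 theta 0.203 r 140.1 push 5.3 radialF 9.7 Fz 7.9 yaw-th 0.6 z 0.0989 open 0.0234
```

Emit:
apply_moves:
  rows:
    - [-0.3, -1.4, 0, 0, 0, 0.57, 1]
    - [0, 0, 0, 0, 0, 0, 1]

```text
time: 18.3
ee_pos: [0.4572, -0.052, 0.0989]
tcp_rot: [179.9, -0.1, 168.6]
wrist_force: [-8.6, 6.9, 8.0]
opening: 0.0232
```

```bash
python3 lev.py
```

```text
t 18.30 theta 0.213 r 140.2 push 5.0 radialF 9.8 Fz 8.0 yaw-th 0.5 z 0.0989 open 0.0232
```

Emit:
apply_moves:
  rows:
    - [-0.3, -1.4, 0, 0, 0, 0.57, 1]
    - [0, 0, 0, 0, 0, 0, 1]

```text
time: 18.55
ee_pos: [0.4569, -0.0535, 0.0989]
tcp_rot: [179.9, -0.1, 169.2]
wrist_force: [-8.6, 7.4, 8.5]
opening: 0.0233
```

```bash
python3 lev.py; python3 - <<'E'
from h import *
cv2.imwrite("pics/scene6.png",cv2.resize(camera("scene")[170:320,230:420,::-1],None,fx=4,fy=4,interpolation=cv2.INTER_CUBIC))
E
```

```text
t 18.55 theta 0.224 r 140.2 push 5.6 radialF 9.9 Fz 8.5 yaw-th 0.5 z 0.0989 open 0.0233
```

View pics/scene6.png

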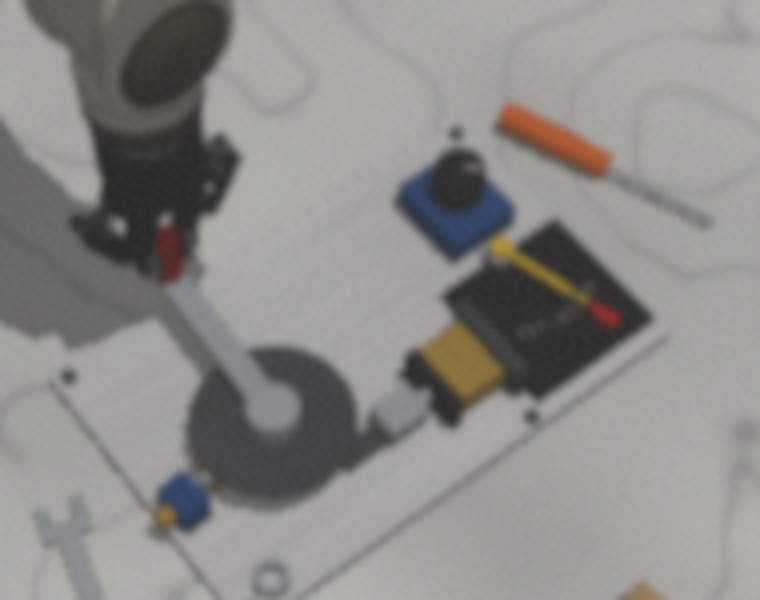

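Emit:
apply_moves:
  rows:
    - [-0.5, -2.75, 0, 0, 0, 1.15, 1]
    - [0, 0, 0, 0, 0, 0, 1]

```text
time: 18.85
ee_pos: [0.4563, -0.0564, 0.0989]
tcp_rot: [179.9, -0.1, 170.4]
wrist_force: [-9.3, 5.3, 10.2]
opening: 0.0231
```

```bash
python3 lev.py
```

```text
t 18.85 theta 0.245 r 140.2 push 3.7 radialF 10.1 Fz 10.2 yaw-th 0.4 z 0.0989 open 0.0231
```

Emit:
apply_moves:
  rows:
    - [-0.4, -2.75, 0, 0, 0, 1.15, 1]
    - [0, 0, 0, 0, 0, 0, 1]

```text
time: 19.1
ee_pos: [0.4559, -0.0591, 0.0989]
tcp_rot: [179.9, -0.1, 171.5]
wrist_force: [-9.0, 6.5, 10.5]
opening: 0.0229
```

```bash
python3 lev.py
```

```text
t 19.10 theta 0.264 r 140.2 push 5.0 radialF 9.9 Fz 10.5 yaw-th 0.5 z 0.0989 open 0.0229
```

Emit:
apply_moves:
  rows:
    - [-0.4, -2.8, 0, 0, 0, 1.15, 1]
    - [0, 0, 0, 0, 0, 0, 1]

```text
time: 19.35
ee_pos: [0.4554, -0.0616, 0.0989]
tcp_rot: [179.9, -0.1, 172.7]
wrist_force: [-9.7, 9.0, 10.4]
opening: 0.0236
```

```bash
python3 lev.py
```

```text
t 19.35 theta 0.282 r 140.3 push 7.6 radialF 10.9 Fz 10.4 yaw-th 0.6 z 0.0989 open 0.0236
```

Emit:
apply_moves:
  rows:
    - [-0.15, -1.4, 0, 0, 0, 0.57, 1]
    - [0, 0, 0, 0, 0, 0, 1]

```text
time: 19.6
ee_pos: [0.4553, -0.0627, 0.0989]
tcp_rot: [179.8, -0.1, 173.2]
wrist_force: [-9.9, 10.0, 9.2]
opening: 0.0232
```

```bash
python3 lev.py
```

```text
t 19.60 theta 0.290 r 140.3 push 8.7 radialF 11.1 Fz 9.2 yaw-th 0.7 z 0.0989 open 0.0232
```

Emit:
apply_moves:
  rows:
    - [-0.15, -1.4, 0, 0, 0, 0.57, 1]
    - [0, 0, 0, 0, 0, 0, 1]

```text
time: 19.85
ee_pos: [0.4551, -0.064, 0.0989]
tcp_rot: [179.8, -0.1, 173.8]
wrist_force: [-9.9, 10.4, 9.5]
opening: 0.0233
```

```bash
python3 lev.py
```

```text
t 19.85 theta 0.300 r 140.3 push 9.2 radialF 11.1 Fz 9.5 yaw-th 0.7 z 0.0989 open 0.0233
```

Emit:
apply_moves:
  rows:
    - [-0.15, -1.4, 0, 0, 0, 0.57, 1]
    - [0, 0, 0, 0, 0, 0, 1]

```text
time: 20.1
ee_pos: [0.4549, -0.0655, 0.0989]
tcp_rot: [179.8, -0.1, 174.4]
wrist_force: [-9.9, 9.7, 9.2]
opening: 0.0235
```

```bash
python3 lev.py
```

```text
t 20.10 theta 0.311 r 140.3 push 8.6 radialF 10.8 Fz 9.2 yaw-th 0.7 z 0.0989 open 0.0235
```

Emit:
apply_moves:
  rows:
    - [-0.15, -1.4, 0, 0, 0, 0.57, 1]
    - [0, 0, 0, 0, 0, 0, 1]

```text
time: 20.35
ee_pos: [0.4547, -0.0671, 0.0989]
tcp_rot: [179.9, -0.1, 174.9]
wrist_force: [-10.4, 8.8, 9.4]
opening: 0.0235
```

```bash
python3 lev.py
```

```text
t 20.35 theta 0.322 r 140.4 push 7.7 radialF 11.2 Fz 9.4 yaw-th 0.6 z 0.0989 open 0.0235
```

Emit:
apply_moves:
  rows:
    - [-0.1, -1.4, 0, 0, 0, 0.57, 1]
    - [0, 0, 0, 0, 0, 0, 1]

```text
time: 20.6
ee_pos: [0.4546, -0.0685, 0.0989]
tcp_rot: [179.9, -0.1, 175.5]
wrist_force: [-10.6, 8.3, 9.7]
opening: 0.0231
```

```bash
python3 lev.py
```

```text
t 20.60 theta 0.332 r 140.4 push 7.4 radialF 11.3 Fz 9.7 yaw-th 0.6 z 0.0989 open 0.0231
```

Emit:
apply_moves:
  rows:
    - [-0.1, -1.4, 0, 0, 0, 0.57, 1]
    - [0, 0, 0, 0, 0, 0, 1]

```text
time: 20.85
ee_pos: [0.4545, -0.07, 0.0989]
tcp_rot: [179.9, -0.1, 176.1]
wrist_force: [-11.1, 7.8, 10.5]
opening: 0.0235
```

```bash
python3 lev.py
```

```text
t 20.85 theta 0.343 r 140.4 push 7.0 radialF 11.6 Fz 10.5 yaw-th 0.5 z 0.0989 open 0.0235
```

Emit:
apply_moves:
  rows:
    - [-1.1, -2.8, 1, 0, 0, 1.15, 1]
    - [0, 0, 0, 0, 0, 0, 1]

```text
time: 21.1
ee_pos: [0.4542, -0.0731, 0.0991]
tcp_rot: [179.9, -0.0, 177.2]
wrist_force: [-1.9, 5.9, -0.6]
opening: 0.0236
```

```bash
python3 lev.py
```

```text
t 21.10 theta 0.365 r 140.4 push 5.8 radialF 2.2 Fz -0.6 yaw-th 0.4 z 0.0991 open 0.0236
```

Emit:
apply_moves:
  rows:
    - [-0.1, -2.8, 0, 0, 0, 1.15, 1]
    - [0, 0, 0, 0, 0, 0, 1]

```text
time: 21.35
ee_pos: [0.4541, -0.0759, 0.0991]
tcp_rot: [179.9, -0.0, 178.4]
wrist_force: [-2.8, 5.0, 0.1]
opening: 0.0232
```

```bash
python3 lev.py
```

```text
t 21.35 theta 0.385 r 140.5 push 4.9 radialF 3.0 Fz 0.1 yaw-th 0.4 z 0.0991 open 0.0232
```

Emit:
apply_moves:
  rows:
    - [0, -2.8, 0, 0, 0, 1.15, 1]
    - [0, 0, 0, 0, 0, 0, 1]

```text
time: 21.6
ee_pos: [0.454, -0.0788, 0.099]
tcp_rot: [179.9, -0.1, 179.5]
wrist_force: [-3.1, 5.1, 0.3]
opening: 0.0234
```

```bash
python3 lev.py
```

```text
t 21.60 theta 0.406 r 140.5 push 5.0 radialF 3.1 Fz 0.3 yaw-th 0.4 z 0.0990 open 0.0234
```

Emit:
apply_moves:
  rows:
    - [0, -2.8, 0, 0, 0, 1.15, 1]
    - [0, 0, 0, 0, 0, 0, 1]

```text
time: 21.85
ee_pos: [0.4539, -0.0816, 0.0991]
tcp_rot: [179.9, -0.1, -179.3]
wrist_force: [-4.0, 5.3, -0.2]
opening: 0.0238
```

```bash
python3 lev.py
```

```text
t 21.85 theta 0.426 r 140.5 push 5.3 radialF 3.9 Fz -0.2 yaw-th 0.4 z 0.0991 open 0.0238
```

Emit:
apply_moves:
  rows:
    - [0.1, -2.8, 0, 0, 0, 1.15, 1]
    - [0, 0, 0, 0, 0, 0, 1]

```text
time: 22.1
ee_pos: [0.4539, -0.0843, 0.099]
tcp_rot: [179.9, -0.1, -178.2]
wrist_force: [-4.5, 6.4, 0.8]
opening: 0.0232
```

```bash
python3 lev.py
```

```text
t 22.10 theta 0.445 r 140.6 push 6.5 radialF 4.3 Fz 0.8 yaw-th 0.4 z 0.0990 open 0.0232
```

Emit:
apply_moves:
  rows:
    - [0.1, -2.8, 0, 0, 0, 1.15, 1]
    - [0, 0, 0, 0, 0, 0, 1]

```text
time: 22.35
ee_pos: [0.454, -0.0867, 0.099]
tcp_rot: [179.8, -0.1, -177.0]
wrist_force: [-3.8, 9.1, 1.7]
opening: 0.0229
```

```bash
python3 lev.py
```

```text
t 22.35 theta 0.462 r 140.6 push 9.2 radialF 3.4 Fz 1.7 yaw-th 0.6 z 0.0990 open 0.0229
```

Emit:
apply_moves:
  rows:
    - [0.2, -2.8, 0, 0, 0, 1.15, 1]
    - [0, 0, 0, 0, 0, 0, 1]

```text
time: 22.6
ee_pos: [0.4541, -0.0896, 0.099]
tcp_rot: [179.8, -0.1, -175.9]
wrist_force: [-4.5, 8.0, 1.3]
opening: 0.0231
```

```bash
python3 lev.py
```

```text
t 22.60 theta 0.482 r 140.7 push 8.3 radialF 4.0 Fz 1.3 yaw-th 0.6 z 0.0990 open 0.0231
```

Emit:
apply_moves:
  rows:
    - [0.2, -2.8, 0, 0, 0, 1.15, 1]
    - [0, 0, 0, 0, 0, 0, 1]

```text
time: 22.85
ee_pos: [0.4543, -0.0925, 0.099]
tcp_rot: [179.9, -0.1, -174.7]
wrist_force: [-5.2, 6.7, 0.7]
opening: 0.0233
```

```bash
python3 lev.py
```

```text
t 22.85 theta 0.503 r 140.7 push 7.1 radialF 4.6 Fz 0.7 yaw-th 0.5 z 0.0990 open 0.0233
```

```bash
python3 - <<'E'
from h import *
org=np.array([.58443,-.00087]);yaw=np.radians(-8.945)
def loc(W):
    d=W[:,:2]-org;return np.c_[d[:,0]*np.cos(yaw)+d[:,1]*np.sin(yaw),-d[:,0]*np.sin(yaw)+d[:,1]*np.cos(yaw)]*1000
im=cv2.imread("pics/g_top.png")[:,:,::-1].astype(float)
R,G,B=im[...,0],im[...,1],im[...,2]
u,v=np.meshgrid(np.arange(640),np.arange(480))
win=(u>360)&(u<382)&(v>234)&(v<254)
w=np.clip(B-R-30,0,None)*win; bc=np.array([(w*u).sum(),(w*v).sum()])/w.sum()
w2=np.clip(np.minimum(R,G)-B-40,0,None)*win; yc=np.array([(w2*u).sum(),(w2*v).sum()])/w2.sum()
print("blue",bc,"brass",yc)
# dark disc ring
g=im.mean(2); m=((g<100)&(abs(R-B)<25)&(u>325)&(u<368)&(v>222)&(v<264)).astype(np.uint8)
cs,_=cv2.findContours(m,cv2.RETR_EXTERNAL,cv2.CHAIN_APPROX_NONE);c=max(cs,key=cv2.contourArea);print("disc area",cv2.contourArea(c),cv2.minEnclosingCircle(c))
mb=((g>120)&(u>338)&(u<356)&(v>233)&(v<250)).astype(np.uint8)
big=cv2.resize(im[228:268,320:385].astype(np.uint8),None,fx=10,fy=10,interpolation=cv2.INTER_CUBIC)
gr=cv2.cvtColor(big,cv2.COLOR_RGB2GRAY)
print("hub cap",[ (x/10-.45+320,y/10-.45+228,r/10) for x,y,r in (cv2.HoughCircles(gr,cv2.HOUGH_GRADIENT,1,50,param1=80,param2=20,minRadius=35,maxRadius=65)[0][:3])])
print("disc",[ (x/10-.45+320,y/10-.45+228,r/10) for x,y,r in (cv2.HoughCircles(gr,cv2.HOUGH_GRADIENT,1,50,param1=80,param2=20,minRadius=140,maxRadius=200)[0][:3])])
cv2.imwrite("pics/blk.png",big[:,:,::-1])
for zb in(.03,.04,.05): print(zb,loc(onz("top",[bc],zb)),loc(onz("top",[yc],zb)))
E
```

```text
blue [369.90778839 243.96840558] brass [375.44166667 244.52083333]
disc area 700.0 ((344.2131652832031, 240.1356658935547), 20.376079559326172)
hub cap [(np.float32(345.9), np.float32(241.9), np.float32(5.4900002))]
disc [(np.float32(345.8), np.float32(244.2), np.float32(16.82))]
0.03 [[  27.77274137 -164.01260272]] [[  29.11852714 -183.96625043]]
0.04 [[  26.68710057 -163.3150915 ]] [[  28.02619319 -183.16950166]]
0.05 [[  25.60145976 -162.61758029]] [[  26.93385925 -182.37275289]]
```

View pics/blk.png

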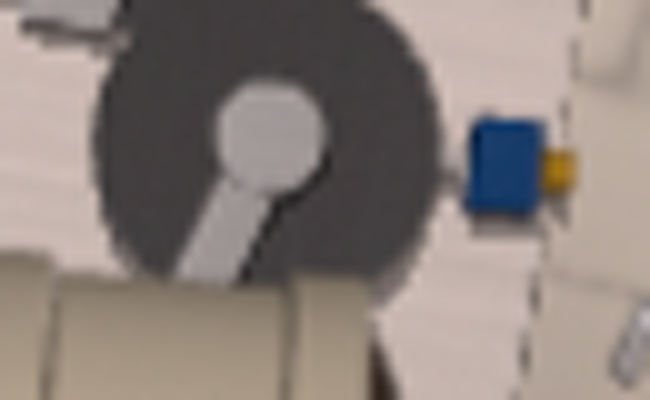

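Force rises at 0.10, 0.275 and 0.45 rad, with troughs near 0.245 and 0.41, and the picture gives block yaw ≈ 0.07. So the fourth click should come near 0.665, the notch middle near 0.75 and the fifth near 0.835. I'll go on in small steps.

Emit:
apply_moves:
  rows:
    - [0, -2.8, 0, 0, 0, 1.15, 1]
    - [0, 0, 0, 0, 0, 0, 1]

```text
time: 23.1
ee_pos: [0.4545, -0.0954, 0.099]
tcp_rot: [179.9, -0.0, -173.6]
wrist_force: [-3.2, 7.2, -0.5]
opening: 0.0234
```

```bash
python3 lev.py
```

```text
t 23.10 theta 0.524 r 140.7 push 7.5 radialF 2.4 Fz -0.5 yaw-th 0.5 z 0.0990 open 0.0234
```

Emit:
apply_moves:
  rows:
    - [0.2, -2.8, 0, 0, 0, 1.15, 1]
    - [0, 0, 0, 0, 0, 0, 1]

```text
time: 23.35
ee_pos: [0.4548, -0.0983, 0.099]
tcp_rot: [179.9, -0.0, -172.4]
wrist_force: [-3.4, 5.4, 0.1]
opening: 0.0233
```

```bash
python3 lev.py
```

```text
t 23.35 theta 0.545 r 140.8 push 5.8 radialF 2.7 Fz 0.1 yaw-th 0.5 z 0.0990 open 0.0233
```

Emit:
apply_moves:
  rows:
    - [0.3, -2.8, 0, 0, 0, 1.15, 1]
    - [0, 0, 0, 0, 0, 0, 1]

```text
time: 23.6
ee_pos: [0.4552, -0.1012, 0.099]
tcp_rot: [179.9, -0.0, -171.3]
wrist_force: [-2.9, 4.7, -0.5]
opening: 0.0231
```

```bash
python3 lev.py
```

```text
t 23.60 theta 0.565 r 140.8 push 5.1 radialF 2.2 Fz -0.5 yaw-th 0.4 z 0.0990 open 0.0231
```

Emit:
apply_moves:
  rows:
    - [0.3, -2.8, 0, 0, 0, 1.15, 1]
    - [0, 0, 0, 0, 0, 0, 1]

```text
time: 23.85
ee_pos: [0.4556, -0.1041, 0.0991]
tcp_rot: [179.9, -0.0, -170.1]
wrist_force: [-2.0, 5.7, -0.9]
opening: 0.0231
```

```bash
python3 lev.py
```

```text
t 23.85 theta 0.586 r 140.8 push 5.9 radialF 1.0 Fz -0.9 yaw-th 0.4 z 0.0991 open 0.0231
```

Emit:
apply_moves:
  rows:
    - [0.4, -2.75, 0, 0, 0, 1.15, 1]
    - [0, 0, 0, 0, 0, 0, 1]

```text
time: 24.1
ee_pos: [0.4561, -0.1068, 0.099]
tcp_rot: [179.9, -0.0, -169.0]
wrist_force: [-1.7, 6.4, -1.6]
opening: 0.0235
```

```bash
python3 lev.py
```

```text
t 24.10 theta 0.605 r 140.9 push 6.6 radialF 0.5 Fz -1.6 yaw-th 0.4 z 0.0990 open 0.0235
```

Emit:
apply_moves:
  rows:
    - [0.4, -2.75, 0, 0, 0, 1.15, 1]
    - [0, 0, 0, 0, 0, 0, 1]

```text
time: 24.35
ee_pos: [0.4564, -0.1092, 0.099]
tcp_rot: [179.9, 0.0, -167.8]
wrist_force: [-1.2, 8.7, -0.5]
opening: 0.0231
```

```bash
python3 lev.py
```

```text
t 24.35 theta 0.623 r 141.0 push 8.8 radialF -0.6 Fz -0.5 yaw-th 0.6 z 0.0990 open 0.0231
```

Emit:
apply_moves:
  rows:
    - [0.5, -2.75, 0, 0, 0, 1.15, 1]
    - [0, 0, 0, 0, 0, 0, 1]

```text
time: 24.6
ee_pos: [0.457, -0.1118, 0.099]
tcp_rot: [179.8, 0.0, -166.7]
wrist_force: [-0.9, 9.2, -0.7]
opening: 0.023
```

```bash
python3 lev.py
```

```text
t 24.60 theta 0.641 r 141.0 push 9.2 radialF -1.1 Fz -0.7 yaw-th 0.7 z 0.0990 open 0.0230
```

Emit:
apply_moves:
  rows:
    - [0.6, -2.7, 0, 0, 0, 1.15, 1]
    - [0, 0, 0, 0, 0, 0, 1]

```text
time: 24.85
ee_pos: [0.4576, -0.1145, 0.099]
tcp_rot: [179.9, 0.0, -165.5]
wrist_force: [-1.5, 8.1, -1.5]
opening: 0.0233
```

```bash
python3 lev.py
```

```text
t 24.85 theta 0.662 r 141.0 push 8.2 radialF -0.5 Fz -1.5 yaw-th 0.7 z 0.0990 open 0.0233
```

Emit:
apply_moves:
  rows:
    - [0.7, -2.7, 0, 0, 0, 1.15, 1]
    - [0, 0, 0, 0, 0, 0, 1]

```text
time: 25.1
ee_pos: [0.4583, -0.1173, 0.099]
tcp_rot: [179.9, 0.0, -164.4]
wrist_force: [-1.7, 7.7, -0.7]
opening: 0.0234
```

```bash
python3 lev.py
```

```text
t 25.10 theta 0.682 r 141.0 push 7.9 radialF -0.4 Fz -0.7 yaw-th 0.6 z 0.0990 open 0.0234
```

Emit:
apply_moves:
  rows:
    - [0.7, -2.7, 0, 0, 0, 1.15, 1]
    - [0, 0, 0, 0, 0, 0, 1]

```text
time: 25.35
ee_pos: [0.4591, -0.1202, 0.099]
tcp_rot: [179.9, 0.0, -163.2]
wrist_force: [-0.6, 7.1, -1.1]
opening: 0.023
```

```bash
python3 lev.py
```

```text
t 25.35 theta 0.703 r 141.0 push 7.0 radialF -1.4 Fz -1.1 yaw-th 0.6 z 0.0990 open 0.0230
```

Emit:
apply_moves:
  rows:
    - [0.8, -2.7, 0, 0, 0, 1.15, 1]
    - [0, 0, 0, 0, 0, 0, 1]

```text
time: 25.6
ee_pos: [0.46, -0.123, 0.0991]
tcp_rot: [179.9, 0.0, -162.1]
wrist_force: [-1.1, 6.4, -1.5]
opening: 0.0235
```

```bash
python3 lev.py
```

```text
t 25.60 theta 0.724 r 141.1 push 6.4 radialF -0.8 Fz -1.5 yaw-th 0.5 z 0.0991 open 0.0235
```

Emit:
apply_moves:
  rows:
    - [0.8, -2.7, 0, 0, 0, 1.15, 1]
    - [0, 0, 0, 0, 0, 0, 1]
    - [0, 0, 0, 0, 0, 0, 1]

```text
time: 25.98
ee_pos: [0.4608, -0.1257, 0.0991]
tcp_rot: [179.9, 0.0, -161.0]
wrist_force: [-1.5, 5.7, -1.7]
opening: 0.0232
```

```bash
python3 lev.py; python3 - <<'E'
from h import *
for n in("scene","top"):
    cv2.imwrite(f"pics/{n}7.png",cv2.resize(camera(n)[170:320,230:420,::-1],None,fx=4,fy=4,interpolation=cv2.INTER_CUBIC))
E
```

```text
t 25.98 theta 0.744 r 141.1 push 5.9 radialF -0.5 Fz -1.7 yaw-th 0.5 z 0.0991 open 0.0232
```

View pics/scene7.png

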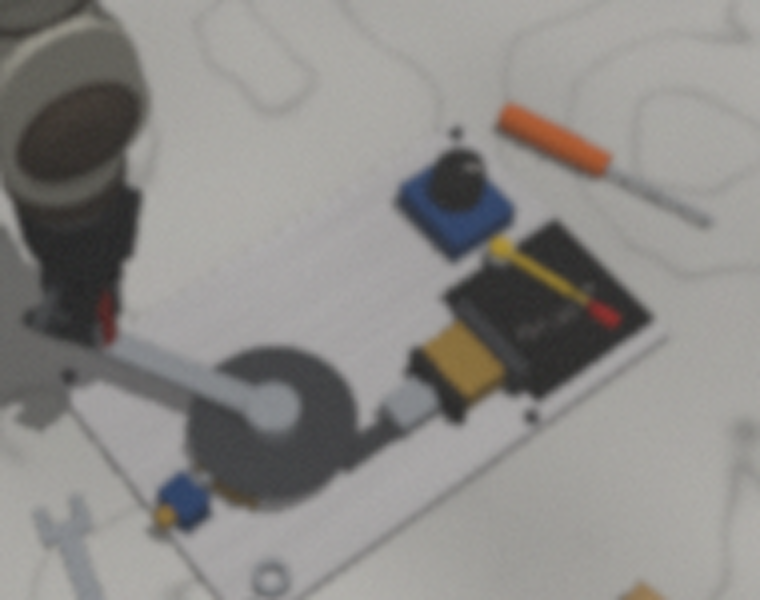

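View pics/top7.png

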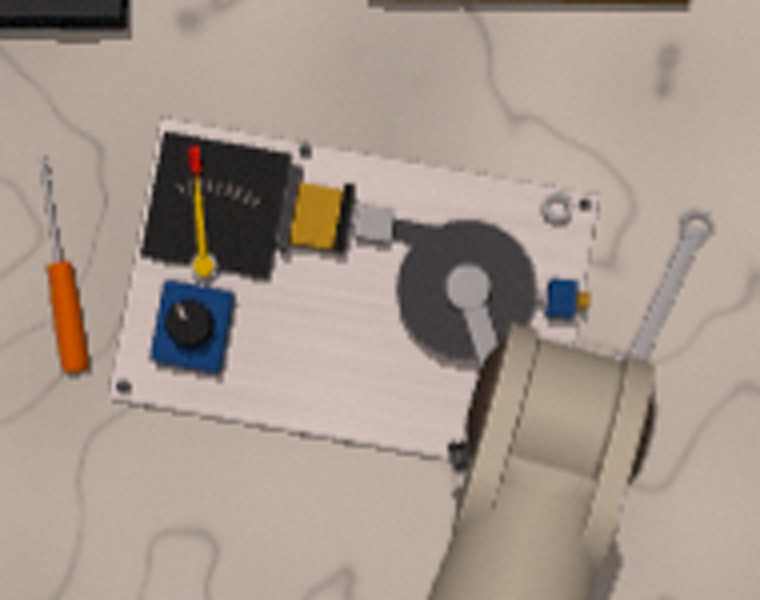

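Emit:
apply_moves:
  rows:
    - [0.4, -1.3, 0, 0, 0, 0.55, 1]
    - [0, 0, 0, 0, 0, 0, 1]
    - [0, 0, 0, 0, 0, 0, 1]
    - [0, 0, 0, 0, 0, 0, 1]
    - [0, 0, 0, 0, 0, 0, 1]
    - [0, 0, 0, 0, 0, 0, 1]
    - [0, 0, 0, 0, 0, 0, 1]
    - [0, 0, 0, 0, 0, 0, 1]

```text
time: 27.08
ee_pos: [0.4612, -0.127, 0.0991]
tcp_rot: [179.9, 0.0, -160.4]
wrist_force: [0.0, 6.0, -1.4]
opening: 0.0231
```

```bash
python3 lev.py; python3 gauge.py 2>/dev/null | grep -v head; python3 lev.py
```

```text
t 27.07 theta 0.753 r 141.1 push 5.7 radialF -2.0 Fz -1.4 yaw-th 0.5 z 0.0991 open 0.0231
t 27.88 theta 0.753 r 141.1 push 5.1 radialF -1.6 Fz -1.9 yaw-th 0.5 z 0.0991 open 0.0234
```

```bash
python3 gauge.py 2>/dev/null; python3 lev.py; python3 -c "
from workcell import *
print(job_done())"
```

```text
top head [7.42032193 2.59417021] arm [48.63357347 14.15107623] mark [95.58358232 26.30276211] r mark 99.13655482966028
  pointer: axis 0.240 from0 0.283 fromhead 0.273 | mark from0 0.269 fromhead 0.263 axis 0.267 [2.74886152 7.00214598] maxr yel 78.62498852644484 r red 85.86913068083261 111.60849995969565
scene head [6.96643832 2.46132886] arm [46.73287316 13.21493451] mark [97.95058593 25.15706021] r mark 101.12959488749335
  pointer: axis 0.254 from0 0.276 fromhead 0.264 | mark from0 0.251 fromhead 0.244 axis 0.180 [3.62377255 6.48962592] maxr yel 9.562746215385756 r red 94.67053047322732 110.27998220779999
t 28.68 theta 0.753 r 141.1 push 5.0 radialF -1.9 Fz -1.1 yaw-th 0.5 z 0.0991 open 0.0233
the job is handed in; nothing more can be done
None
```

I turned the knob with the lever at rest until the pointer met the red marker. Then I swung the lever four clicks and handed the job in at 28.7 s with the gripper still holding the grip. No verdict is reported, so this rests on my own checks.

- **Pointer:** after release, the top view put the pointer at about 0.26 rad and the marker at 0.257. The scene view gave 0.252 and 0.24, so the two differ by about 0.01 rad, which I put down to marker height. Nothing had changed in the last picture.
- **Clicks:** I felt four force rises, at about 0.10, 0.275, 0.45 and 0.615 rad, each followed by a drop. There was no fifth.
- **Final hold:** the lever stood steady at 0.753 rad with about 5 N of push over the last 1.6 s. Taking the block's yaw as about 0.07 rad from the picture, the middle of the fourth notch is about 0.75.
- **Least certain:** the force rises alone would also fit a block yaw of up to 0.105 rad. The held angle lies between the fourth and fifth clicks for either value.
- **Jaw and bench:** the last pictures show the jaw against the blank. The collar, screwdriver and spanner look undisturbed. I did not check the other loose items after the start, but the arm did not go near them.

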